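# Reset and lock the side stop of a booklet jig

### The arm

A 7-joint arm with a two-finger parallel gripper is mounted at the origin on a cart in front of the work surface, level with it; the furniture and walls round the work are solid. World frame = base frame: x ahead of the robot, y to its left, z up, the work surface at z = 0. Lengths are in m, angles in degrees, forces in N, time in s.
With the tool pointing down it reaches from about 0.35 to 0.775 m from the base axis. Payload 3.1 kg.
Tool frame: the origin (TCP) lies on the centre line of the jaws, within the pads' length; the fingertips stand 17 mm ahead of it and the grasp point (between the pads) lies 2 mm behind it (robot.tip_reach is the distance from the TCP to the fingertips, in m); z points along the fingers, y is the line along which they close (so a half turn about z gives the same grasp; the last joint's range is limited). The gripper opens to 85 mm and grips with 20 to 120 N. Pads are 22 mm wide; open, the fingers measure 114 mm over their backs; the gripper's body (76 mm by 85 mm) begins 54 mm behind the grasp point. The pads swing forward as they close: fully open they stand 13 mm farther back than shut.
Start: joints at [-76.415, 17.813, 0.802, 86.603, -0.252, 75.585, -1.558], TCP at [0.151, 0.529, 0.248] pointing down, gripper open.
Joint ranges: [-154.91, 154.91], [-16.99, 109.72], [-72.82, 74.43], [7.12, 147.25], [-82.49, 262.49], [11.32, 116.49], [-174.64, 174.64]. Speed limits (degrees/s): [159.86, 159.86, 180, 180, 180, 180, 180].

### API

Orientations are given as [roll, pitch, yaw] about the fixed x, y, z axes, in that order (R = Rz(yaw) Ry(pitch) Rx(roll)).
In Python, from station import robot, fingers, vision, workorder, recognise gives the robot as it stands. Calls block until the motion is done:
- robot.move_to(position, orientation): joint-space move of the TCP to a pose.
- robot.line_to(position, orientation=None, velocity=0.15, f_stop=None): straight line of the TCP; orientation=None keeps the orientation; velocity is the mean speed in m/s. With f_stop (N) it stops when the force on the tool has changed by that much, and returns True; else False.
- robot.move_j(angles): joint-space move.
- fingers.gripper_to(opening, force=None): opening from 0.0 (shut) to 1.0 (fully open); force is the grip in N (None keeps the last); returns when the fingers have stopped.
- robot.pause(seconds).
- robot.inverse_kinematics(position, orientation): joint angles nearest the present ones, or None.
- vision.grab_frame(name): name is "side" or "top" or "wrist"; returns the picture (384x512x3 uint8, red, green, blue); there is no depth.
- vision.calibration(name): a dict with "mtx" (3x3 intrinsics, pixels), "k1" (the pictures are not rectified: a ray, as slopes to the right and down, at radius r is drawn at 1 + k1 r^2 times it, then the intrinsics apply), "extrinsics" (4x4, takes a point from world to camera coordinates); the wrist camera has in their place "T_tool_cam" (4x4, takes a point from camera to tool coordinates, whose origin is the TCP and whose axes are the flange's). Camera axes: x right, y up, looking along -z (the intrinsics and any distortion apply to the point x, -y, -z); pixel columns grow to the right and rows downward; lengths in m; the calibration is good to about 2 mm. A picture is of the moment at which its call begins: read the wrist's pose just before it. calibration takes no time and is no camera call.
A pose or a line that the arm cannot do raises robot.PlanningError and nothing moves.
- workorder.close_job(): hands the job in; it is judged then, once.
Trained networks look in the newest picture that a camera, given by its name, has taken for a name from the list of things; names that differ only in an ending like _2 or _b are one class to them, and where a whole thing is asked for, a point or a joint stands for the part that bears it (a point fixed in the world has none). Each returns a list of dicts, best first, with "p" (0 to 1); they miss things now and then, are a little off and sometimes report something else, mostly with a low value. They report only what shows in the picture. A call takes as long as a camera call.
- recognise(label, camera): "rect" ([centre column, centre row, width, height] in pixels, round what is visible of it).
Readings, each from a call of its own:
- robot.current_time_s(): time.
- robot.current_joint_positions(): joint angles.
- robot.current_dq(): joint speeds.
- robot.current_joint_torque(): joint torques, N m.
- robot.current_tool_pos(): TCP position.
- robot.current_eef_rot(): TCP orientation.
- robot.current_contact_force(): force on the tool from outside, world axes, zero at the start.
- robot.current_torque(): the same for the moment, N m.
- robot.current_finger_gap(): opening from 0.0 (shut) to 1.0 (fully open).
- robot.current_gripper_force(): force on a finger pad.
Only numpy, scipy, OpenCV 4.12 (cv2) and the standard library are available. Lean on these libraries where they do the work, as an engineer would, in place of code of your own. Each camera call takes 0.05 s, during which the arm holds its last target. There are 200 camera calls.

### The job

Set the side stop of the booklet jig for the tan notebook: loosen the lock ring, then turn the adjuster knob clockwise until the sprung shoe has pushed the notebook home and holds it against the fence with a light pressure (about 8 N), and then tighten the lock ring again, firmly but only finger-tight (a clamp of about 40 N), so that the setting stays. Do not crush the notebook or overtighten the ring, and leave the other things on the desk where they are.

Things in the scene. Friction and masses are not known exactly. Their poses are not given: they have to be found in the camera images.
- jig: Booklet jig, fixed (place and yaw vary). Grey board 260 (x) x 360 (y) x 10 mm; origin under its centre. Upright adjuster axis at jig x = 0, y = -105 mm; from below: block 110 x 52 mm up to z = 30, column of radius 19 to z = 44, flange and washer (radius 24), lock ring, bare spindle (radius 7), knob. The stop moves along jig +y; the notebook lies on the board between shoe and fence.
- fence: Aluminium rail 220 (x) x 18 (y) x 26 mm high, fixed on the board at its +y side, parallel to jig x; its place along jig y varies by some mm. Origin: bottom edge of the face that looks to the notebook (jig -y), middle of its length.
- fence_face (a point): Middle of the fence's face toward the notebook, 9 mm above the board.
- notebook: Loose tan notebook, 200 (jig x) x 136 (jig y) x 18 mm, 0.26 kg, lying flat on the jig's board, 3 to 5 mm short of the fence, slightly askew. Origin: centre of its underside; axes like the jig's.
- stop_shoe: Grey sprung shoe of the side stop, a bar 80 (x) x 8 (y) x 15 mm high, 11.5 to 26.5 mm above the desk, carried by a black bar 94 x 14 mm (top 34.5 mm above the desk) that the adjuster drives. Origin: its centre. Its spring gives 5 N per mm of travel; its pressure on the notebook should end at about 8 N (3 to 15 N).
- shoe_face (a point): Middle of the shoe's face that meets the notebook.
- spindle: Steel spindle splined in the knob's hub, turning with it; under the washer it has the flange (radius 23.5 mm) on which the lock clamps. Origin on the adjuster axis at desk height. It sinks 2 mm per rad as the knob is turned clockwise (the knob itself keeps its height).
- washer: Keyed steel washer (does not rotate) under the lock ring, which presses it on the spindle's flange. The clamp force between washer and spindle is what 'tight' means: it should end at about 40 N (20 to 70 N).
- knob_grip (a point): Centre of the adjuster knob: black, ribbed, round, 30 mm across and 26 mm high (76 to 102 mm above the desk), gripped at any yaw. It sits on a rubber-cushioned hub that gives 0.5 rad per N m. With the ring tight the hub is locked up to about 0.4 N m. With it loose the hub turns at a steady 0.17 N m and stays where it is left; sliding the notebook adds about 0.02 N m.
- adjuster (a joint): Angle of the knob's hub, rad, grows clockwise from above; end stops at -0.05 and 2.2. Starts near 0, needs roughly 0.6 to 1.4. Each rad moves the stop 12 mm toward the fence. Once the notebook is home, the shoe's spring adds 0.012 N m per N of pressure (8 N: about 0.10 N m above free turning, 0.13 rad of the hub past first load).
- ring_grip (a point): Centre of the lock ring: steel, finely ribbed, round, 56 mm across and 16 mm high (51 to 67 mm above the desk), 9 mm below the knob and wider, so that open fingers pass the knob to reach it. Gripped at any yaw. Its hub, too, is rubber-cushioned (0.5 rad per N m). Free, it turns at a steady 0.25 N m and stays where it is left.
- lock_ring (a joint): Angle of the ring's hub, rad, grows clockwise from above = tightening; stops -0.9, 1.7. Starts tight near 0.28; 0.35 rad anticlockwise frees it. Past the angle where it bites, 0.1 rad adds 14 N of clamp and 0.056 N m (40 N: 0.16 N m above free turning, 0.28 rad past the bite). It bites at about half the knob's angle: after resetting the knob the old ring angle no longer clamps.
- glue: Bystander: glue stick standing upright on the desk beside the column, 24 mm across, 92 mm high. Origin: centre of its underside.
- clip: Bystander: black binder clip lying on the board beyond the column, 32 x 38 x 36 mm. Origin: its underside.
- rubber: Bystander: blue and white eraser on the desk beyond the jig, 20 x 42 x 12 mm. Origin: its underside.
- stapler_blue: Bystander: blue stapler on the desk beyond the fence, 140 x 34 x 53 mm. Origin: its underside.

How it is judged:
By the outcome, as a careful person would: the job done as asked, in the order asked, and still so for the second after the job is handed in, with the robot touching nothing.
It also fails if it takes over 72 s, if anything falls off the work surface, if the arm or the gripper's body presses on something with over 40 N, if the wrist force passes 120 N, or if a joint passes its speed limit or range.

## Working session

There is one attempt and no reset: what is moved stays moved. The work goes in short steps, each a Python script; the robot and the scene stay as the last script left them, time stands still between calls to the robot, and variables do not carry over. Pictures are saved under pics/ and viewed, at most 10 in all, crops included, and the job is handed in when it is done.

```bash
ls; mkdir -p pics
cat > h.py <<'E'
import numpy as np, cv2
from station import robot, fingers, vision, workorder, recognise
from scipy.spatial.transform import Rotation as R
def ray(cam,px,tool=None):
    c=vision.calibration(cam); K=np.array(c["mtx"]); k1=c["k1"]
    d=np.linalg.solve(K,[px[0],px[1],1.])[:2]; u=d.copy()
    for _ in range(30): u=d/(1+k1*(u@u))
    v=np.array([u[0],-u[1],-1.])
    if cam=="wrist":
        T=np.array(c["T_tool_cam"]); Rt=R.from_euler('xyz',tool[1],degrees=True).as_matrix()
        return Rt@T[:3,3]+np.array(tool[0]), Rt@T[:3,:3]@v
    E=np.array(c["extrinsics"]); return -E[:3,:3].T@E[:3,3], E[:3,:3].T@v
def at_z(cam,px,z,tool=None):
    o,d=ray(cam,px,tool); return o+d*(z-o[2])/d[2]
def proj(cam,p):
    c=vision.calibration(cam); E=np.array(c["extrinsics"]); q=E[:3,:3]@np.array(p)+E[:3,3]
    u=np.array([q[0],-q[1]])/-q[2]; u=u*(1+c["k1"]*(u@u)); return (np.array(c["mtx"])@[u[0],u[1],1])[:2]
def save(cam,name):
    im=vision.grab_frame(cam); cv2.imwrite(f"pics/{name}.png",im[:,:,::-1]); return im
E
python3 - <<'E'
from h import *
zs=dict(knob_grip=.102,ring_grip=.06,notebook=.028,fence=.036,stop_shoe=.03,glue=.09,clip=.046,stapler_blue=.05)
for cam in("top","side"):
    im=save(cam,cam+"0")
    for n,z in zs.items():
        for r in recognise(n,cam)[:2]: print(cam,n,round(r["p"],2),np.round(r["rect"],1),np.round(at_z(cam,r["rect"][:2],z),3))
    c=vision.calibration(cam);print(np.array(c["mtx"])[0,0],ray(cam,(256,192)))
a=cv2.imread("pics/top0.png");b=cv2.imread("pics/side0.png")
cv2.imwrite("pics/both.png",np.vstack([a,b])[:, :] if 0 else cv2.resize(np.hstack([a,b]),(800,300)))
cv2.imwrite("pics/top_big.png",cv2.resize(a,(800,600)))
print(robot.current_time_s(),robot.current_eef_rot())
E
```

```text
pics
top ring_grip 0.72 [316.9 235.2  25.1  22.4] [ 0.508 -0.11   0.06 ]
top notebook 0.68 [254.  227.7  64.8  81.9] [0.53  0.057 0.028]
top fence 0.7 [226.6 216.2  19.9  77.6] [0.56  0.132 0.036]
top stop_shoe 0.57 [284.6 228.7  11.9  27.8] [ 0.528 -0.027  0.03 ]
top glue 0.42 [225.6 213.9  24.4  78.3] [0.558 0.132 0.09 ]
top glue 0.19 [285.6 228.3   8.7  26.3] [ 0.522 -0.024  0.09 ]
top stapler_blue 0.64 [197.3 198.5  24.8  45. ] [0.605 0.211 0.05 ]
top stapler_blue 0.61 [228.  215.6  21.4  80. ] [0.559 0.127 0.05 ]
425.45044180393535 (array([0.39607878, 0.07776452, 1.1847649 ]), array([ 0.19781279, -0.02181673, -0.98009312]))
side knob_grip 0.59 [226.7 277.2  15.4  19.8] [ 0.509 -0.118  0.102]
side ring_grip 0.78 [226.6 287.2  25.6  26.8] [ 0.51  -0.111  0.06 ]
side ring_grip 0.4 [298.6 256.1  11.6  17.4] [ 0.678 -0.082  0.06 ]
side notebook 0.87 [219.  238.5  89.   53.8] [0.534 0.047 0.028]
side notebook 0.63 [222.6 210.9  90.1  14.4] [0.567 0.134 0.028]
side fence 0.62 [225.4 210.8  94.   13.2] [0.572 0.124 0.036]
side fence 0.61 [225.2 262.4  39.2   7.9] [ 0.528 -0.032  0.036]
side stop_shoe 0.51 [225.8 260.3  31.7   7. ] [ 0.532 -0.022  0.03 ]
side clip 0.66 [273.6 297.   14.4  11.6] [ 0.595 -0.153  0.046]
side clip 0.53 [218.6 237.5  90.4  55.3] [0.531 0.034 0.046]
side stapler_blue 0.88 [230.3 188.8  52.2  26.7] [0.602 0.186 0.05 ]
383.94689357969537 (array([ 0.40821498, -0.54827521,  0.70279349]), array([ 0.2560623 ,  0.70808136, -0.65869796]))
0.9 [1.79997489e+02 2.57265776e-03 1.64029479e+02]
```

View pics/top_big.png

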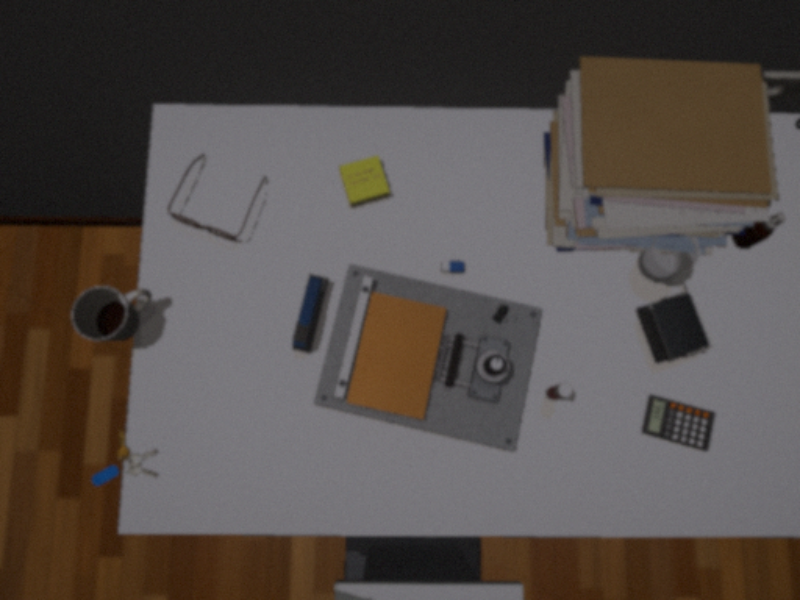

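View pics/side0.png

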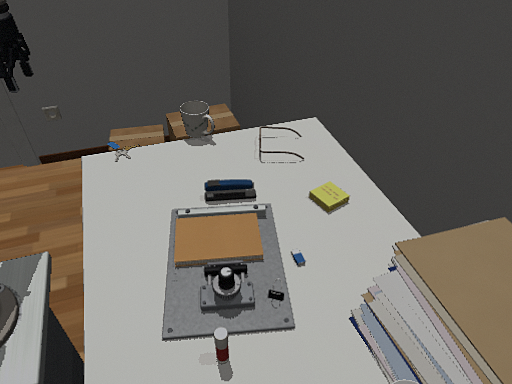

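The top view shows the jig yawed by about -12°, with the knob at about (317,234) and the glue stick at about (358,251), roughly 12 cm from the adjuster axis. The side view agrees: knob at (227,277), clip at (274,296). Both cameras put the axis near (0.509, -0.112).

Run:
```python
from h import *
print(np.round(at_z("top",(358,251),.05),3), np.round(at_z("side",(222,345),.05),3))
P=[.509,-.112,.25]
for y in (-90,-45,0,45,90,135,180):
    q=robot.inverse_kinematics(P,[180,0,y]); print(y,None if q is None else np.round(q,1))
print(np.round(vision.calibration("wrist")["T_tool_cam"],3), vision.calibration("wrist")["mtx"][0])
robot.move_to([.509,-.112,.26],[180,0,164])
print(robot.current_time_s(),robot.current_tool_pos(),robot.current_eef_rot(),robot.current_joint_positions(),robot.current_contact_force(),robot.current_torque())
tool=(robot.current_tool_pos(),robot.current_eef_rot())
save("wrist","w0")
for n,z in dict(knob_grip=.095,ring_grip=.06).items():
    for r in recognise(n,"wrist")[:2]: print(n,r, at_z("wrist",r["rect"][:2],z,tool))
```

```text
[ 0.468 -0.22   0.05 ] [ 0.471 -0.22   0.05 ]
-90 [ -36.6   23.3   64.7   92.5  -21.4   78.  -149.1]
-45 [ -36.6   23.3   64.7   92.5  -21.4   78.  -104.1]
0 [-33.2  20.9  58.5  92.4 -18.2  77.  -62.1]
45 [-27.6  18.5  49.8  92.3 -14.5  76.  -20.7]
90 [-32.1  20.4  56.8  92.4 -17.4  76.7  27.1]
135 [-35.   22.1  61.7  92.5 -19.8  77.4  74.4]
180 [-33.5  21.1  59.1  92.4 -18.5  77.  118.1]
[[-0.     0.953  0.302  0.077]
 [ 1.     0.     0.001  0.   ]
 [ 0.001  0.302 -0.953 -0.126]
 [ 0.     0.     0.     1.   ]] [293.71676126   0.         255.74755484]
3.5 [ 0.50935755 -0.11071227  0.25976804] [ 1.79973564e+02 -2.55298275e-02  1.64128382e+02] [-34.72279869  21.34450203  61.00116418  91.41298044 -18.97803829
  78.5308045  102.57033426] [0.6545565  0.69692819 0.24743575] [ 0.03159625 -0.03532213  0.00399739]
knob_grip {'rect': [264.5, 180.5, 29.0, 31.2], 'p': 0.8} [ 0.51290447 -0.10231449  0.095     ]
ring_grip {'rect': [263.6, 170.8, 49.1, 49.9], 'p': 0.71} [ 0.51101772 -0.10183161  0.06      ]
```

View pics/w0.png

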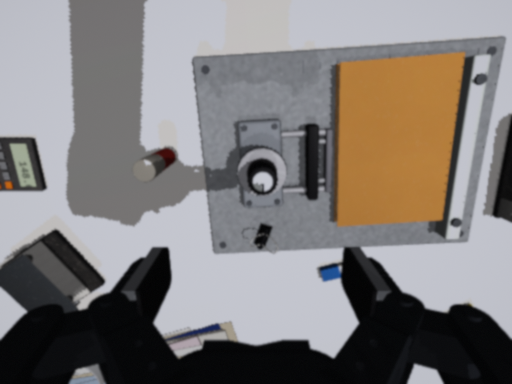

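The wrist view shows the knob cap at about (263,182), the ring at about (262,172), the clip at (263,236) and the glue at (155,163). Wrist and side estimates differ by about 8 mm, so I'll take a closer look from two yaws.

Run:
```python
from h import *
ims=[]
for y in (150,70):
    robot.move_to([.511,-.105,.205],[180,0,y])
    tool=(robot.current_tool_pos(),robot.current_eef_rot())
    im=save("wrist",f"w{y}"); ims.append(im)
    print(y,np.round(tool,3).tolist(),robot.current_time_s())
    for n,z in dict(knob_grip=.089,ring_grip=.06).items():
        for r in recognise(n,"wrist")[:1]: print(n,np.round(r["rect"],1), np.round(at_z("wrist",r["rect"][:2],z,tool),4))
    for p in ((.511,-.105,.059),):pass
cv2.imwrite("pics/wc.png",np.hstack([cv2.resize(i[110:270,180:340,::-1],(400,400),interpolation=cv2.INTER_CUBIC) for i in ims]))
```

```text
150 [[0.51, -0.104, 0.204], [-179.902, -0.141, 150.237]] 4.0333
knob_grip [259.9 196.8  36.2  42.6] [ 0.5139 -0.1023  0.089 ]
ring_grip [257.  184.3  55.8  52.8] [ 0.51  -0.103  0.06 ]
70 [[0.511, -0.105, 0.206], [179.947, -0.023, 70.055]] 5.425
knob_grip [257.1 193.8  36.2  43.6] [ 0.5125 -0.1056  0.089 ]
ring_grip [258.9 183.7  59.6  57.4] [ 0.5145 -0.1054  0.06  ]
```

View pics/wc.png

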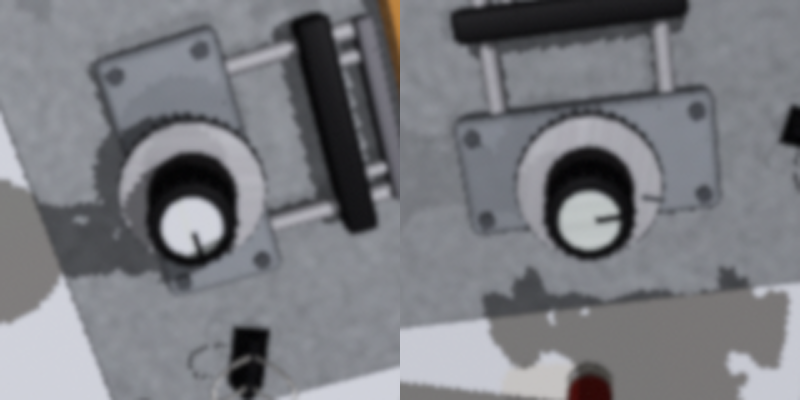

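Both crops show the ring and knob concentric. Cap centres are at about (256.4,200.4) and (255.6,198.4), ring centres at about (256.8,186) and (256,184.2).

Run:
```python
from h import *
t150=([.51,-.104,.204],[-179.902,-.141,150.237]); t70=([.511,-.105,.206],[179.947,-.023,70.055])
print(at_z("wrist",(256.4,200.4),.102,t150),at_z("wrist",(256.8,186),.067,t150))
print(at_z("wrist",(255.6,198.4),.102,t70),at_z("wrist",(256,184.2),.067,t70))
print(robot.current_joint_positions(),robot.current_finger_gap(),robot.current_contact_force(),robot.current_torque())
```

```text
[ 0.51083011 -0.10404825  0.102     ] [ 0.50914071 -0.1026821   0.067     ]
[ 0.51101709 -0.10490164  0.102     ] [ 0.51209611 -0.10296188  0.067     ]
[-36.95032818  26.22010034  64.71439578  96.65769746 -24.69669446
  73.04296065  12.94107357] 0.9995769694713639 [ 0.15535742 -0.14672496  0.82931447] [-0.04321792  0.02993605  0.03638983]
```

```bash
cat >> h.py <<'E'
C=np.array([.5108,-.1038])
def mz(n=4):
    return float(np.mean([robot.current_torque()[2] for _ in range(n)]))
def turn(q,cw):  # absolute clockwise turn (deg) from joint vector q
    p=list(q); p[6]-=cw; robot.move_j(p)
def stat(l=""):
    print(l,"t%.2f"%robot.current_time_s(),"mz%.3f"%mz(),"yaw%.2f"%robot.current_eef_rot()[2],"F",np.round(robot.current_contact_force(),1),"gap%.3f"%robot.current_finger_gap(),flush=True)
E
python3 - <<'E'
from h import *
robot.move_to([*C,.13],[180,0,70]); stat("above")
print(robot.line_to([*C,.0555],velocity=.08,f_stop=15)); stat("down")
print([round(robot.current_torque()[2],3) for _ in range(5)])
fingers.gripper_to(0,40); stat("grip"); print(robot.current_tool_pos(),robot.current_gripper_force())
q=np.array(robot.current_joint_positions())
for a in (-4,-8,-12,-16,-20,-25,-30,-35,-40):
    turn(q,a); stat(a)
    F=robot.current_contact_force()
    if np.linalg.norm(F)>35: print("force");break
E
```

```text
above t5.92 mz-0.026 yaw69.98 F [ 0.4 -0.3 -0.3] gap1.000
False
down t7.01 mz0.030 yaw69.99 F [-0.2 -0.  -0.1] gap0.998
[np.float64(0.03), np.float64(0.03), np.float64(0.03), np.float64(0.03), np.float64(0.03)]
grip t7.40 mz0.041 yaw70.00 F [-0.   0.7  4.6] gap0.641
[ 0.51153219 -0.10401225  0.05630158] 41.768758893013
-4 t7.65 mz-0.139 yaw73.89 F [-0.  -0.8  2.6] gap0.643
-8 t7.90 mz-0.220 yaw77.84 F [-0.5 -0.1  3.9] gap0.640
-12 t8.15 mz-0.271 yaw81.87 F [-1.4  1.3  4.6] gap0.642
-16 t8.40 mz-0.227 yaw85.86 F [-1.5  0.9  5.9] gap0.647
-20 t8.65 mz-0.285 yaw89.85 F [-2.4  1.3  7.7] gap0.644
-25 t8.90 mz-0.360 yaw94.84 F [-1.7  2.   8.7] gap0.644
-30 t9.15 mz-0.330 yaw99.83 F [-2.7  2.5 10.6] gap0.638
-35 t9.40 mz-0.402 yaw104.83 F [-3.7  1.7 12.3] gap0.644
-40 t9.65 mz-0.359 yaw109.83 F [-4.7  2.3 14.7] gap0.643
```

```bash
cat >> h.py <<'E'
def mzt(n=6,dt=.03):
    v=[]
    for _ in range(n): robot.pause(dt); v.append(robot.current_torque()[2])
    return np.mean(v),np.std(v)
E
python3 - <<'E'
from h import *
print("ring hold",mzt(8))
fingers.gripper_to(1.0); print("free",mzt(8)); stat()
robot.line_to([*C,.091],velocity=.08); print("free",mzt(8)); stat()
fingers.gripper_to(0,40); stat("grip"); print("grip",mzt(8),robot.current_tool_pos(),robot.current_gripper_force())
q=np.array(robot.current_joint_positions()); np.save("q.npy",q)
for a in (5,10,15,20,25):
    turn(q,a); m=mzt(); print(a,np.round(m,3)); 
    if m[0]>.38: break
stat()
E
```

```text
ring hold (np.float64(-0.379466294490573), np.float64(0.033104981728272434))
free (np.float64(-0.005331852548368256), np.float64(0.03183878184563798))
 t10.60 mz-0.070 yaw110.00 F [0.5 0.4 0.2] gap0.999
free (np.float64(-9.809848747903112e-05), np.float64(0.03226047201707309))
 t11.45 mz-0.031 yaw110.01 F [ 0.5 -0.3 -0.2] gap1.006
grip t12.00 mz-0.023 yaw110.01 F [0.3 0.9 1.6] gap0.338
grip (np.float64(-0.00742424488004288), np.float64(0.022636131361295192)) [ 0.51106382 -0.10372059  0.09117006] 39.58702325820923
5 [0.167 0.011]
10 [0.108 0.032]
15 [0.129 0.024]
20 [0.125 0.02 ]
25 [0.146 0.033]
 t14.52 mz0.107 yaw85.09 F [ 2.   0.1 -0.7] gap0.335
```

Run:
```python
from h import *
q=np.load("q.npy"); out=[]
for a in range(28,92,3):
    turn(q,a); m=mzt(12,.015)[0]; out.append(m); print(a,round(m,3),flush=True)
    if m>.205: break
stat(); tool=(robot.current_tool_pos(),robot.current_eef_rot())
```

```text
28 0.176
31 0.166
34 0.17
37 0.181
40 0.183
43 0.172
46 0.191
49 0.178
52 0.172
55 0.202
58 0.205
 t19.47 mz0.137 yaw52.08 F [ 5.3 -0.1 -1.4] gap0.337
```

Run:
```python
from h import *
q=np.load("q.npy")
for a in range(60,92,2):
    turn(q,a); m=mzt(16,.015)[0]; print(a,round(m,3),flush=True)
    if m>.25: break
stat(); save("side","s1"); save("top","t1")
i=cv2.imread("pics/s1.png")[180:340,140:320]; cv2.imwrite("pics/s1c.png",cv2.resize(i,None,fx=3.5,fy=3.5,interpolation=cv2.INTER_CUBIC))
```

```text
60 0.254
 t19.98 mz0.222 yaw50.09 F [ 5.8 -0.3 -2.5] gap0.340
```

View pics/s1c.png

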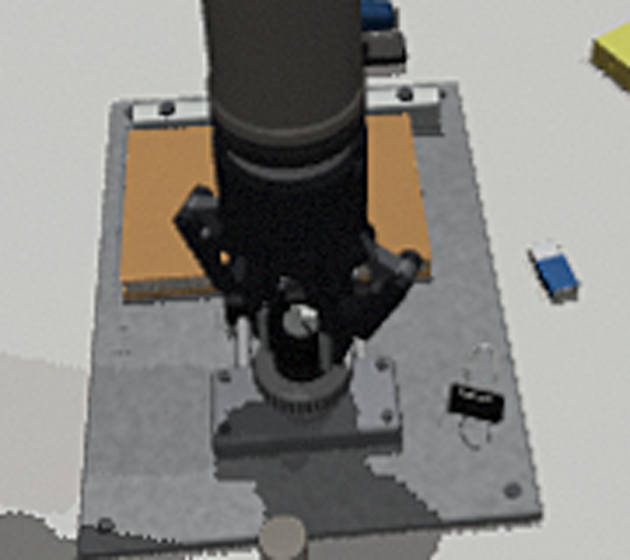

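The notebook's far edge now lies along the fence, with no gap visible in the crop. The torque is rising, so I'll creep in finer steps with more samples.

Run:
```python
from h import *
q=np.load("q.npy")
print(60,mzt(40,.015))
for a in (61.5,63,64.5):
    turn(q,a); m=mzt(25,.015)[0]; print(a,round(m,3),flush=True)
    if m>.262: break
stat()
```

```text
60 (np.float64(0.24528921164482123), np.float64(0.033247048207465775))
61.5 0.267
 t21.42 mz0.256 yaw48.59 F [ 5.3  0.4 -2.4] gap0.336
```

Two estimates agree on about 8 N: torque 0.267 against 0.17 free, and about 8.5° past the first load. I'll release the knob and regrip the ring to tighten.

Run:
```python
from h import *
fingers.gripper_to(1.0); 
robot.line_to([*C,.118],velocity=.1); robot.move_to([*C,.118],[180,0,130])
print(robot.line_to([*C,.0555],velocity=.08,f_stop=15)); stat("down"); print(mzt(12,.015))
fingers.gripper_to(0,40); stat("grip")
q=np.array(robot.current_joint_positions()); np.save("q2.npy",q)
for a in (6,12,16,20,24,28,32,36):
    turn(q,a); m=mzt(12,.015)[0]; print(a,round(m,3),np.round(robot.current_contact_force(),1),flush=True)
    if m>.42: break
stat()
```

```text
False
down t24.48 mz0.007 yaw129.99 F [0.7 0.2 0. ] gap1.000
(np.float64(0.007679150385461781), np.float64(0.02939811276040705))
grip t25.07 mz0.022 yaw130.00 F [-0.5  0.5  3.9] gap0.638
6 0.2 [-1.4  1.2  2.4]
12 0.242 [ 1.1  0.7 -1.7]
16 0.253 [ 2.2 -0.1 -5.2]
20 0.301 [  4.7  -1.1 -11.1]
24 0.302 [  5.1  -0.3 -12.5]
28 0.317 [  4.8  -1.1 -15.4]
32 0.338 [  5.6  -0.8 -17.4]
36 0.33 [  7.3  -1.  -17.8]
 t28.67 mz0.290 yaw94.06 F [  7.3  -1.  -17.8] gap0.638
```

```bash
cat >> h.py <<'E'
def regrip():
    fingers.gripper_to(.85); robot.line_to([*C,.0555],velocity=.08); fingers.gripper_to(0,40); stat("regrip")
    return np.array(robot.current_joint_positions())
E
python3 - <<'E'
from h import *
q=np.load("q2.npy"); turn(q,42); print(42,mzt(12,.015),robot.current_contact_force())
q=regrip(); np.save("q3.npy",q)
for a in (4,8,11,13,15,17,19,21,23):
    turn(q,a); m=mzt(16,.015)[0]; print(a,round(m,3),np.round(robot.current_contact_force(),1),flush=True)
    if m>.34: break
stat()
E
```

```text
42 (np.float64(0.33160585742066767), np.float64(0.023910945715511524)) [  8.79395768  -2.48031048 -21.22278551]
regrip t29.98 mz0.069 yaw88.01 F [-0.3  0.1  4.2] gap0.637
4 0.141 [-0.   0.1  2. ]
8 0.244 [-0.  -0.7  2. ]
11 0.257 [ 1.6 -0.1 -0.6]
13 0.268 [ 2.5 -1.1 -3.9]
15 0.292 [ 2.8 -1.3 -7.3]
17 0.294 [ 4.2 -1.9 -9.9]
19 0.322 [  5.1  -1.2 -10.8]
21 0.327 [  4.3  -1.1 -11.8]
23 0.361 [  5.2  -2.1 -12. ]
 t34.63 mz0.370 yaw65.03 F [  5.2  -2.1 -12. ] gap0.640
```

Run:
```python
from h import *
q=regrip()
for a in (7,10,12,14,16,17.5):
    turn(q,a); m=mzt(20,.015)[0]; print(a,round(m,3),np.round(robot.current_contact_force(),1),flush=True)
    if m>.40: break
stat()
```

```text
regrip t35.49 mz0.012 yaw65.00 F [ 0.3 -1.1  3.5] gap0.640
7 0.23 [ 0.5 -0.6  1.8]
10 0.316 [ 0.2 -1.1  2.2]
12 0.332 [ 1.2 -0.2 -0.6]
14 0.348 [ 2.6 -0.9 -1.7]
16 0.376 [ 3.4 -0.9 -4.3]
17.5 0.38 [ 3.2 -1.1 -7.1]
 t38.99 mz0.361 yaw47.51 F [ 3.2 -1.1 -7.1] gap0.639
```

Run:
```python
from h import *
q=np.array(robot.current_joint_positions()); turn(q,3); print(mzt(20,.015),robot.current_contact_force())
q=regrip()
for a in (10,12,13.5,15):
    turn(q,a); m=mzt(25,.015)[0]; print(a,round(m,3),np.round(robot.current_contact_force(),1),flush=True)
    if m>.40: break
stat()
```

```text
(np.float64(0.41095065845878215), np.float64(0.029587393877680168)) [ 3.70836748 -1.42982362 -8.72122968]
regrip t40.44 mz-0.009 yaw44.49 F [ 0.5 -1.2  3.6] gap0.637
10 0.342 [-0.6 -0.6  2.2]
12 0.383 [-0.1 -1.3  2. ]
13.5 0.401 [ 1.1 -0.2  0.4]
 t42.48 mz0.410 yaw31.00 F [ 1.1 -0.2  0.4] gap0.640
```

The ring now breaks away at about 0.40 N m with almost no axial load, which puts the clamp at about 38 N. I'll release, retract and check.

Run:
```python
from h import *
fingers.gripper_to(1.0); robot.line_to([*C,.13],velocity=.1); robot.line_to([*C,.24],velocity=.15); robot.move_to([.42,-.0,.3],[180,0,80]); stat()
a=save("side","s2")[170:350,140:320]; b=save("wrist","w2")
cv2.imwrite("pics/fin.png",np.hstack([cv2.resize(a[:,:,::-1],(384,384),interpolation=cv2.INTER_CUBIC),cv2.resize(b[:,:,::-1],(416,384))]))
```

```text
t45.33 mz-0.038 yaw79.89 F [-0.  -0.8  0.2] gap0.998
```

View pics/fin.png

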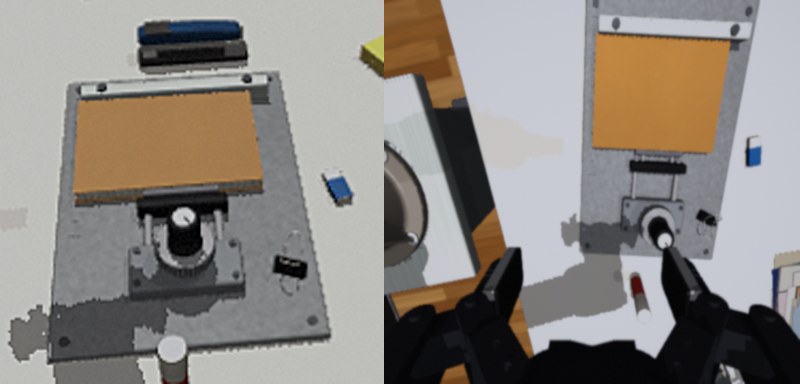

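The notebook sits flush along the fence with the shoe against it. The glue, clip, eraser and stapler have not moved.

```bash
python3 -c "
from h import *
print(workorder.close_job())"
```

```text
the job is handed in; nothing more can be done
None
```

The job is handed in: the notebook is home against the fence at about 8 N and the lock ring is tightened to a clamp of about 38 N (both estimated from wrist torque), with the other things on the desk left where they were.

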